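# Eggshell temperature check on a tilted setter tray

## Task

Take the contact thermometer out of its stand and set its sprung tip on top of the one egg in the tilted tray that has a ring drawn on it, inside the ring, with the thermometer square to the tray (in line with that egg's axis), not upright. Press gently, so that the tip is pushed about half-way in and not to its stop, and finish while still holding the thermometer steady there in the gripper. Do not press hard on the tray, shift its tilt, or disturb the other things on the bench.

Things in the scene. Friction and masses are not known exactly. Their poses are not given: they have to be found in the camera images.
- probe: The contact thermometer, a loose hand instrument of about 155 g, upright in its stand: a grey flat-sided handle with a 13 mm steel stem out of its underside, ending in a sprung tip on the centre line. Origin: centre of the handle's underside; z along the instrument from tip to handle top. The free tip ends 60 mm below the origin, the handle top is 68 mm above it.
- probe_grip (a point): Centre of the thermometer's handle, 34 mm above its underside and 34 mm below its flat top. The handle is 34 (this point's x) x 24 (y) x 68 mm (z, up): grip it across the 24 mm, fingers closing along y, here or a few mm higher. The flat end of the tip lies 94 mm from this point along -z when not pressed in.
- probe_contact (a point): Centre of the flat end of the thermometer's sprung tip (a steel disc 10 mm across, 4 mm thick); it moves with the tip. Axes as the handle's: z from the tip towards the handle. In the stand it hangs 20 mm above the bench.
- plunger (a joint): How far the sprung tip is pushed into the stem, in m: 0 fully out, 0.016 at its stop. The spring pushes back with about 0.9 N at first and 220 N/m more: about 2.6 N half-way in, 4.4 N at the stop.
- stand: Fixed steel stand, left or right of the tray; origin at the centre of its underside, z up, yaw varies. Foot 100 x 85 mm; deck 70 x 60 mm, its top at 80 mm, with a 24 mm hole for the stem. The handle stands on the deck inside a rim 8 mm high (46 x 36 mm outside), with 2 mm of play. The thermometer lifts straight up; its tip is above the rim after a lift of 68 mm.
- marked_spot (a point): Centre of the ring on the marked egg, on the very top of that egg. z: the egg's axis and the tray's normal, pointing out of the tray; x and y along the tray's short and long sides. The egg top is round, radius 22 mm; the ring is a dark line 24 mm across. The egg is in the middle of three rows, second of four from the left seen from the robot. All egg tops lie in one plane, square to z.
- cradle: Fixed metal cradle of the egg tray, base 170 x 270 mm, side plates up to 103 mm; origin at the centre of its underside. The white tray (160 x 236 mm, up to 12 eggs 50 mm apart, held fast in their cells) leans 12 to 22 degrees down towards the robot's side about an axis along the cradle's y, 85 mm up, 44 mm below the egg tops; a stiff friction hinge holds it under light pushes.
- spray: Bystander on the other side of the tray from the stand: loose white plastic bottle, 60 mm diameter, 150 mm tall; origin at the centre of its underside.
- jar: Bystander to the right of the tray: loose glass jar, 64 mm diameter, 85 mm tall; origin at the centre of its underside.
- bowl: Bystander to the left of the tray: loose steel bowl, 110 mm across the rim, 45 mm tall; origin at the centre of its underside.
Mind the look-alikes: they are no part of the job. Of the things like the probe, leave any that is blue or red; of the rest the smaller one is meant.

How it is judged:
By the outcome, as a careful person would: the job done as asked, in the order asked, and still so for the second after the job is handed in, while the arm keeps its last pose, push and grip.
It also fails if it takes over 42 s, if anything falls off the work surface, if the arm or the gripper's body presses on something with over 40 N, if the wrist force passes 120 N, or if a joint passes its speed limit or range.

## Robot

A 6-joint arm with a two-finger parallel gripper is mounted at the origin on the work surface. World frame = base frame: x ahead of the robot, y to its left, z up, the work surface at z = 0. Lengths are in m, angles in rad, forces in N, time in s.
With the tool pointing down it reaches from about 0.35 to 0.775 m from the base axis. Payload 7.3 kg.
Tool frame: the origin (TCP) lies on the centre line of the jaws, within the pads' length; the fingertips stand 17 mm ahead of it and the grasp point (between the pads) lies 2 mm behind it (robot.tip_extent is the distance from the TCP to the fingertips, in m); z points along the fingers, y is the line along which they close (so a half turn about z gives the same grasp; the last joint's range is limited). The gripper opens to 92 mm and grips with 3 to 60 N. Pads are 19 mm wide; open, the fingers measure 130 mm over their backs; the gripper's body (75 mm by 190 mm) begins 47 mm behind the grasp point.
Start: joints at [-1.424, 0.342, 1.524, -0, 1.275, -0.146], TCP at [0.152, -0.503, 0.244] pointing down, gripper open.
Joint ranges: [-2.53, 2.53], [-0.77, 2.02], [0.04, 2.7], [-1, 4.14], [0.28, 2.66], [-3.11, 3.11]. Speed limits (rad/s): [2.57, 2.57, 3.14, 3.14, 3.14, 3.14].

## Interface

Orientations are given as [roll, pitch, yaw] about the fixed x, y, z axes, in that order (R = Rz(yaw) Ry(pitch) Rx(roll)).
In Python, from cell import robot gives the robot as it stands.
- The arm moves only by the tool step_arm, never from a script. Its argument "motion" is a list of rows, each a list of 2 entries, a list of its own where there are three numbers: the shift along the tool's x, y, z in units of 60 mm (1.0 is 60 mm), then the turn about the tool's z in rad. In form: [[[x, y, z], spin], ...]. A call has 1 to 10 rows; each row is the pose to reach, as a shift and turn from the pose commanded when the call began, along the tool's axes at that moment; what a row does not reach only later rows make up. A row lasts 1/8 s, in which the tool goes at most 62.5 mm and 10.7 degrees, less where a joint would pass 70% of its speed; a pose out of reach is approached as far as the arm can. A call with a gripper value outside its range is refused whole. "hand" is the closure in counts, from 0 (fully open) to 255 (shut), set as the call begins (left out, the last holds). The fingers move at their own pace and stop on an object; "squeeze" is the grip in N (left out, the last holds). Time passes only in rows, so rows that repeat a pose let the fingers close. It gives the time, the measured TCP pose, the force, the opening and the grip force at its end, in the units of the state.
- robot.observe(): the state, without advancing time (a new reading comes with each control period).
- robot.read_camera(name): name is "scene" or "top"; returns a dict with "pixels" (420x560x3 uint8, red, green, blue), "intrinsics" (3x3 intrinsics, pixels), "xyz" and "rotation" of the camera in the world. Camera axes: x right, y up, looking along -z (the intrinsics and any distortion apply to the point x, -y, -z); pixel columns grow to the right and rows downward; lengths in m; the calibration is good to about 2 mm. A picture is of the moment at which its call begins. There is no depth.
- robot.hand_in(): hands the job in; it is judged then, once.
The state is a dict: "time": time; "qpos": joint angles; "qvel": joint speeds; "joint_efforts": joint torques, N m; "tool_pos": TCP position; "tool_rot": TCP orientation; "contact_force": force on the tool from outside, world axes, zero at the start; "torque": the same for the moment, N m; "opening": finger opening in m; "grip_force": force on a finger pad.
Only numpy, scipy, OpenCV 4.12 (cv2) and the standard library are available. Lean on these libraries where they do the work, as an engineer would, in place of code of your own. Each camera call takes 0.05 s, during which the arm holds its last target. There are 200 camera calls.

## Working session

There is one attempt and no reset: what is moved stays moved. The work goes in short steps, Python scripts to look and compute and a tool call to move; the robot and the scene stay as the last step left them, time stands still between calls to the robot, and variables do not carry over. Pictures are saved under pics/ and viewed, at most 10 in all, crops included, and the job is handed in when it is done.

Besides the shell and the picture viewer there is one more tool, called after ">>>" as name([rows], argument=value, ...), one row to a line, values as JSON. step_arm: Moves the arm, as the interface text tells. Its arguments: {"type":"object","properties":{"motion":{"type":"array"},"hand":{"type":"number"},"squeeze":{"type":"number"}},"required":["motion"]}

```bash
ls; mkdir -p pics
python3 - <<'E'
from cell import robot
import cv2,json
for n in("scene","top"):
    d=robot.read_camera(n); cv2.imwrite(f"pics/{n}0.png",d["pixels"][...,::-1]); print(n,d["intrinsics"],d["xyz"],d["rotation"],[k for k in d])
print(robot.observe())
E
```

```text
pics
scene [[462.94816265   0.         280.63722777]
 [  0.         462.94816265 208.66056781]
 [  0.           0.           1.        ]] [1.17241287 0.62010495 1.09725487] [ 0.70908424 -0.00315491  2.2793629 ] ['pixels', 'intrinsics', 'xyz', 'rotation']
top [[542.36416621   0.         280.95499509]
 [  0.         542.36416621 211.08006979]
 [  0.           0.           1.        ]] [0.30169321 0.06710389 1.46181185] [ 0.16167467 -0.02602728 -1.5751711 ] ['pixels', 'intrinsics', 'xyz', 'rotation']
{'time': 0.1, 'qpos': array([-1.42401677e+00,  3.42674169e-01,  1.52489523e+00,  2.01032751e-06,
        1.27537115e+00, -1.46008746e-01]), 'qvel': array([-0.00033012, -0.00090025, -0.0035676 ,  0.00240302, -0.00103684,
        0.00074363]), 'joint_efforts': array([ 3.09971118e-03, -4.32003522e+01, -2.44695210e+01,  7.21084583e-02,
        5.26239944e-02, -4.97244434e-05]), 'tool_pos': array([ 0.15149735, -0.50233301,  0.24311263]), 'tool_rot': array([-3.14025938e+00, -1.98008443e-04,  2.92787580e-01]), 'contact_force': array([ 0.46364481, -1.26454091, -0.19693234]), 'torque': array([ 0.05063506,  0.01659572, -0.00891059]), 'grip_force': 0.0, 'opening': 0.09175002160926878}
```

View pics/scene0.png

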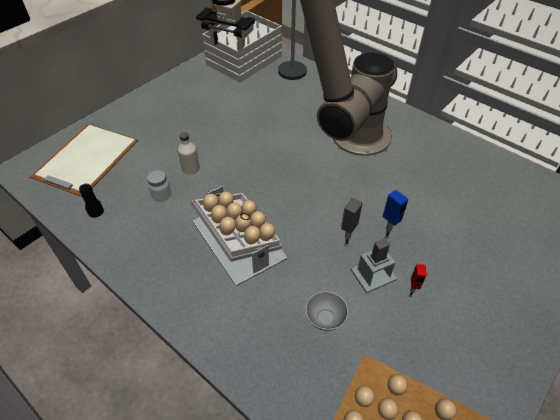

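View pics/top0.png

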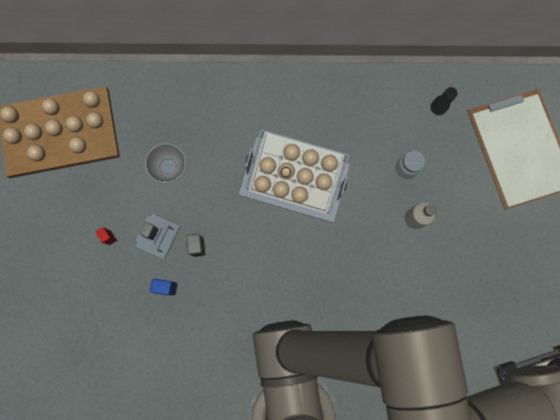

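```bash
cat > h.py <<'E'
from cell import robot
import cv2,numpy as np
from scipy.spatial.transform import Rotation as R
from scipy.optimize import least_squares
CAM={"scene":([1.17241287,.62010495,1.09725487],[.70908424,-.00315491,2.2793629],462.94816265,280.63722777,208.66056781),
"top":([.30169321,.06710389,1.46181185],[.16167467,-.02602728,-1.5751711],542.36416621,280.95499509,211.08006979)}
def proj(c,P):
    t,r,f,cx,cy=CAM[c]; p=(np.atleast_2d(P)-t)@R.from_euler("xyz",r).as_matrix()
    return np.c_[cx+f*p[:,0]/-p[:,2], cy-f*p[:,1]/-p[:,2]]
def tri(s,t):
    g=least_squares(lambda P:np.r_[proj("scene",P)[0]-s,proj("top",P)[0]-t],[.5,.1,.1]); return g.x,np.abs(g.fun).max()
def onz(c,uv,z):
    g=least_squares(lambda P:proj(c,[P[0],P[1],z])[0]-uv,[.5,.1]); return np.r_[g.x,z]
def crops(name,specs,k):
    out=[]
    for c,x,y,w,hh in specs:
        im=IM.setdefault(c,robot.read_camera(c)["pixels"]) if c not in IM else IM[c]
        out.append(cv2.resize(im[y:y+hh,x:x+w],None,fx=k,fy=k,interpolation=cv2.INTER_CUBIC))
    rows=[np.hstack(out[i:i+2]) for i in range(0,len(out),2)]
    cv2.imwrite(f"pics/{name}.png",np.vstack(rows)[...,::-1])
IM={}
E
python3 -c "
from h import *
crops('c1',[('scene',340,220,66,50),('top',130,205,66,50),('scene',190,180,66*1,50),('top',250,130,66,50)],6)
crops('c2',[('scene',180,180,114,100),('top',235,122,114,100)],3.5)
"
```

```text
(no output)
```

View pics/c1.png

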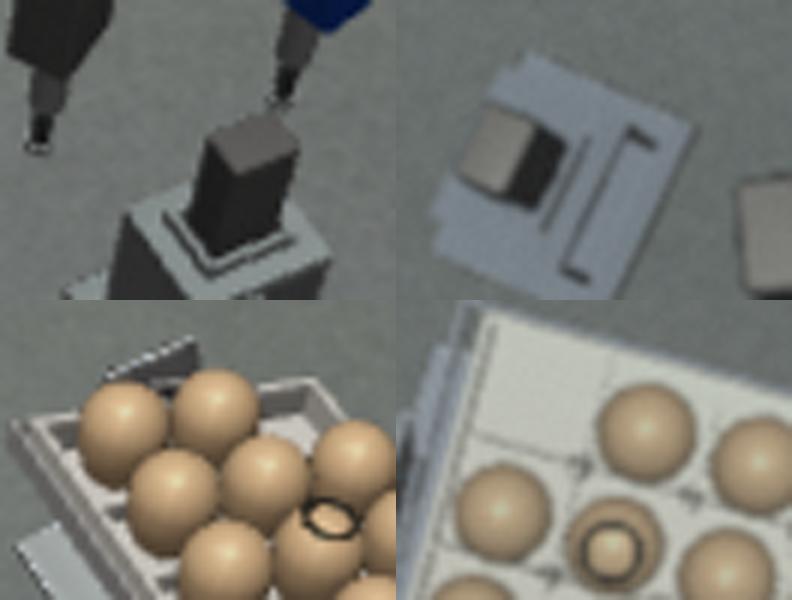

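View pics/c2.png

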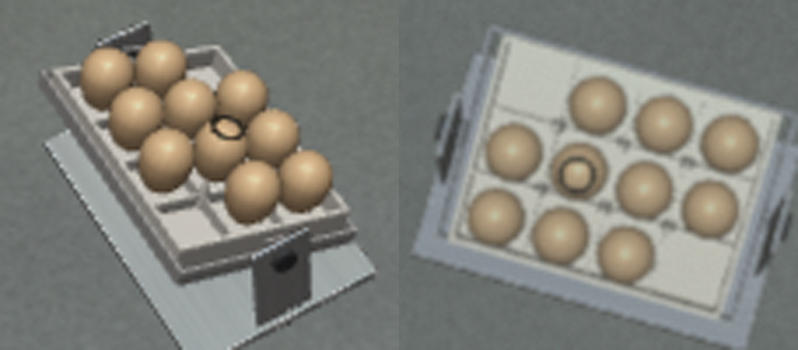

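The thermometer candidates are the grey one in the stand (scene 380,245), a larger grey one (351,215), a blue one (396,210) and a red one (418,278). By the description I take the one in the stand, and the crop confirms it: it is the smaller grey one, and its handle stands inside the rim. The ring is at scene (244.6,215.9) and top (285.4,171.4), on the egg in the middle row, second from the left.

```bash
cat > fit.py <<'E'
from h import *
f=lambda a,o,k:(np.array(a,float)+.5)/k-.5+o
s=f([(207,143),(268,110),(299,147),(238,175)],[340,220],6)
t=f([(93,106),(141,120),(110,195),(62,170)],[130,205],6)
print("handle top",tri(s.mean(0),t.mean(0)))
# corners sorted by fit over yaw
def corners(p,a=.017,b=.012):
    x,y,z,w=p; c,d=np.cos(w),np.sin(w)
    return np.array([[x+c*u-d*v,y+d*u+c*v,z] for u,v in((a,b),(-a,b),(-a,-b),(a,-b))])
def res(p):
    r=[]
    for c,q in(("scene",s),("top",t)):
        P=proj(c,corners(p)); r.append(min(((P-np.roll(o,k,0)).ravel() for o in(q,q[::-1]) for k in range(4)),key=lambda e:(e**2).sum()))
    return np.concatenate(r)
X=tri(s.mean(0),t.mean(0))[0]
for w in np.arange(0,3.1,.4):
    g=least_squares(res,[*X,w]); print("yaw0",w,g.x.round(4),g.cost.round(2))
ring,e=tri(f((330,218),[190,180],6),f((215,251),[250,130],6)); print("ring",ring,e)
idx=[(1,2),(1,3),(1,4),(0,1),(0,2),(0,3),(0,4),(-1,1),(-1,2),(-1,3)]
T=f([(198,105),(265,125),(330,144),(115,153),(179,171),(245,190),(311,209),(97,217),(161,236),(227,255)],[235,122],3.5)
S=f([(166,160),(137,118),(107,77),(252,190),(220,150),(190,107),(160,67),(307,180),(273,135),(242,95)],[180,180],3.5)
def pts(p,d):
    M=R.from_euler("zy",[p[3],-p[4]]).as_matrix()   # normal leans to -x
    return p[:3]+np.array([[.05*i,.05*(2-j),-d] for i,j in idx])@M.T
def r2(p):
    rg=f((330,218),[190,180],6)-proj("scene",p[:3])[0],f((215,251),[250,130],6)-proj("top",p[:3])[0]
    return np.r_[(proj("scene",pts(p,p[5]))-S).ravel(),(proj("top",pts(p,p[6]))-T).ravel(),2*rg[0],2*rg[1]]
g=least_squares(r2,[*ring,-.2,.3,.025,.02]); J=np.linalg.inv(g.jac.T@g.jac)*g.cost*2/(len(g.fun)-7)
print("tray x y z yaw tilt d",g.x.round(4),"sd",np.sqrt(np.diag(J)).round(4),"tilt deg",np.degrees(g.x[4]),"maxres",abs(g.fun).max())
E
python3 fit.py
```

```text
handle top (array([0.47117235, 0.36058096, 0.14413623]), np.float64(0.62846945032436))
yaw0 0.0 [ 0.4712  0.3606  0.1441 -0.3661] 4.53
yaw0 0.4 [ 0.4712  0.3606  0.1441 -0.3661] 4.53
yaw0 0.8 [0.4711 0.3605 0.1441 1.1489] 34.09
yaw0 1.2000000000000002 [0.4711 0.3605 0.1441 1.1489] 34.09
yaw0 1.6 [0.4711 0.3605 0.1441 1.1489] 34.09
yaw0 2.0 [0.4712 0.3606 0.1441 2.7755] 4.53
yaw0 2.4000000000000004 [0.4712 0.3606 0.1441 2.7755] 4.53
yaw0 2.8000000000000003 [0.4712 0.3606 0.1441 2.7755] 4.53
ring [0.62097515 0.02033635 0.12381857] 0.39637070744893776
tray x y z yaw tilt d [ 0.6213  0.0187  0.1233 -0.29    0.3414  0.0187  0.0187] sd [0.0009 0.0008 0.002  0.0102 0.0299 0.0021 0.0103] tilt deg 19.560973702038904 maxres 2.651252883639046
```

```bash
cat >> fit.py <<'E'
print("S res\n",g.fun[:20].reshape(-1,2).round(1).tolist(),"\nT res\n",g.fun[20:40].reshape(-1,2).round(1).tolist(),g.fun[40:].round(1))
K=6
def hough(c,q,o,w,h,r):
    im=robot.read_camera(c)["pixels"][o[1]:o[1]+h,o[0]:o[0]+w].astype(np.int16)
    m=cv2.resize(np.clip((im[...,0]-im[...,2])*3,0,255).astype(np.uint8),None,fx=K,fy=K,interpolation=cv2.INTER_CUBIC)
    m=cv2.GaussianBlur(m,(7,7),0)
    C=cv2.HoughCircles(m,cv2.HOUGH_GRADIENT,1,60,param1=80,param2=10,minRadius=r[0],maxRadius=r[1])[0]
    P=f(C[:,:2],o,K); i=[np.argmin(np.linalg.norm(P-a,axis=1)) for a in q]
    return P[i],C[i,2]/K
S2,rs=hough("scene",S,np.array([180,180]),114,100,(38,54)); T2,rt=hough("top",T,np.array([235,122]),114,100,(40,58))
print((S2-S).round(1).tolist(),rs.round(1),(T2-T).round(1).tolist(),rt.round(1))
E
python3 fit.py | tail -5
```

```text
S res
 [[-0.4, -0.8], [-0.8, 0.6], [-0.5, 2.1], [0.2, -1.9], [-0.0, -1.3], [-0.3, 0.6], [-0.3, 2.2], [-0.3, -2.7], [-0.1, -0.3], [-0.3, 1.1]] 
T res
 [[-0.0, 0.4], [-0.5, 0.3], [-0.5, 0.5], [-0.7, -0.2], [-0.3, 0.3], [-0.6, 0.4], [-1.0, 0.5], [-1.1, 0.1], [-0.8, 0.2], [-1.2, 0.3]] [ 1.8  0.3 -0.7 -0.3]
[[0.8, -0.0], [-0.1, -1.5], [-0.2, -1.3], [0.5, -0.4], [-0.2, -1.8], [0.1, -0.7], [0.1, -0.8], [-0.7, -0.9], [-0.5, 0.3], [-0.1, 0.4]] [8.9 7.4 7.2 8.  8.5 7.4 7.1 7.8 7.8 7.4] [[-0.0, -0.1], [-0.4, -0.4], [0.1, 0.0], [-0.3, -0.4], [0.2, 0.0], [0.0, -0.1], [0.0, -0.0], [-0.0, -0.1], [0.0, 0.1], [-0.2, -0.2]] [7.9 7.9 8.  7.8 7.9 7.8 7.8 7.8 7.8 7.7]
```

```bash
cat >> fit.py <<'E'
print("----")
def mk(S,T,free):
    def r3(p):
        M=R.from_euler("zyx",[p[3],-p[4],p[7]*free[0]]).as_matrix(); k=1+p[8]*free[1]
        G=lambda d:p[:3]+np.array([[.05*k*i,.05*k*(2-j),-d] for i,j in idx])@M.T
        rg=f((330,218),[190,180],6)-proj("scene",p[:3])[0],f((215,251),[250,130],6)-proj("top",p[:3])[0]
        return np.r_[(proj("scene",G(p[5]))-S).ravel(),(proj("top",G(p[6]))-T).ravel(),2*rg[0],2*rg[1],1e-3*p[7:9]]
    return r3
for nm,a,b in(("eye",S,T),("hough",S2,T2)):
    for fr in((0,0),(1,0),(0,1),(1,1)):
        q=least_squares(mk(a,b,fr),[*g.x,0,0]); print(nm,fr,q.x.round(3),"tilt",np.degrees(q.x[4]).round(1),"cost",q.cost.round(1))
E
python3 fit.py | sed -n '/----/,$p'
```

```text
----
eye (0, 0) [ 0.621  0.019  0.123 -0.29   0.341  0.019  0.019  0.     0.   ] tilt 19.6 cost 18.2
eye (1, 0) [ 0.621  0.021  0.124 -0.309  0.308  0.023  0.038 -0.113  0.   ] tilt 17.6 cost 2.5
eye (0, 1) [ 0.621  0.018  0.122 -0.293  0.345  0.019  0.03   0.     0.021] tilt 19.8 cost 16.6
eye (1, 1) [ 0.621  0.021  0.123 -0.309  0.309  0.022  0.042 -0.106  0.009] tilt 17.7 cost 2.2
hough (0, 0) [ 0.621  0.019  0.123 -0.292  0.367  0.017  0.019  0.     0.   ] tilt 21.0 cost 25.7
hough (1, 0) [ 0.621  0.021  0.124 -0.314  0.334  0.021  0.032 -0.126  0.   ] tilt 19.1 cost 7.3
hough (0, 1) [ 0.621  0.018  0.122 -0.294  0.369  0.017  0.027  0.     0.019] tilt 21.1 cost 24.4
hough (1, 1) [ 0.621  0.021  0.124 -0.314  0.335  0.021  0.033 -0.123  0.004] tilt 19.2 cost 7.2
```

```bash
cat > chk.py <<'E'
from h import *
f=lambda a,o,k:(np.array(a,float)+.5)/k-.5+o
def line(n,c,a,b,z):
    A,B=onz(c,a,z),onz(c,b,z); d=A-B; print(n,A.round(3),B.round(3),"len",np.linalg.norm(d).round(4),"yaw(y-dir)",np.arctan2(-d[0],d[1]).round(3))
o2s,o2t=[180,180],[235,122]
for z in(.08,.085): line("hubs scene",'scene',f((285,262),o2s,3.5),f((137,47),o2s,3.5),z)
for z in(.1,.12):
    line("top row0",'top',f((115,153),o2t,3.5),f((311,209),o2t,3.5),z)
    line("scene row0",'scene',f((252,190),o2s,3.5),f((160,67),o2s,3.5),z)
line("base top near edge",'top',f((16,250),o2t,3.5),f((346,347),o2t,3.5),0.006)
# bystanders for reference: handle tip of stand etc.
print("egg row offset top", proj("top",[[.62,.02,.12]]),proj("scene",[[.62,.02,.12]]))
E
python3 chk.py
python3 - <<'E'
import sys; sys.path.insert(0,'.')
from h import *
crops('/../pics/c3',[('scene',185,180,114,110)],7)
im=cv2.imread('pics/c3.png')
E
ls pics
```

```text
hubs scene [0.664 0.12  0.08 ] [ 0.581 -0.125  0.08 ] len 0.2583 yaw(y-dir) -0.325
hubs scene [0.667 0.122 0.085] [ 0.584 -0.121  0.085] len 0.257 yaw(y-dir) -0.325
top row0 [0.643 0.065 0.1  ] [ 0.601 -0.079  0.1  ] len 0.15 yaw(y-dir) -0.284
scene row0 [0.641 0.065 0.1  ] [ 0.596 -0.08   0.1  ] len 0.1512 yaw(y-dir) -0.296
top row0 [0.638 0.065 0.12 ] [ 0.597 -0.077  0.12 ] len 0.1478 yaw(y-dir) -0.284
scene row0 [0.651 0.076 0.12 ] [ 0.608 -0.066  0.12 ] len 0.1482 yaw(y-dir) -0.296
base top near edge [0.589 0.142 0.006] [ 0.512 -0.115  0.006] len 0.2678 yaw(y-dir) -0.29
egg row offset top [[285.20137768 172.36466832]] [[244.42213787 216.46904291]]
c1.png
c2.png
c3.png
scene0.png
top0.png
```

View pics/c3.png

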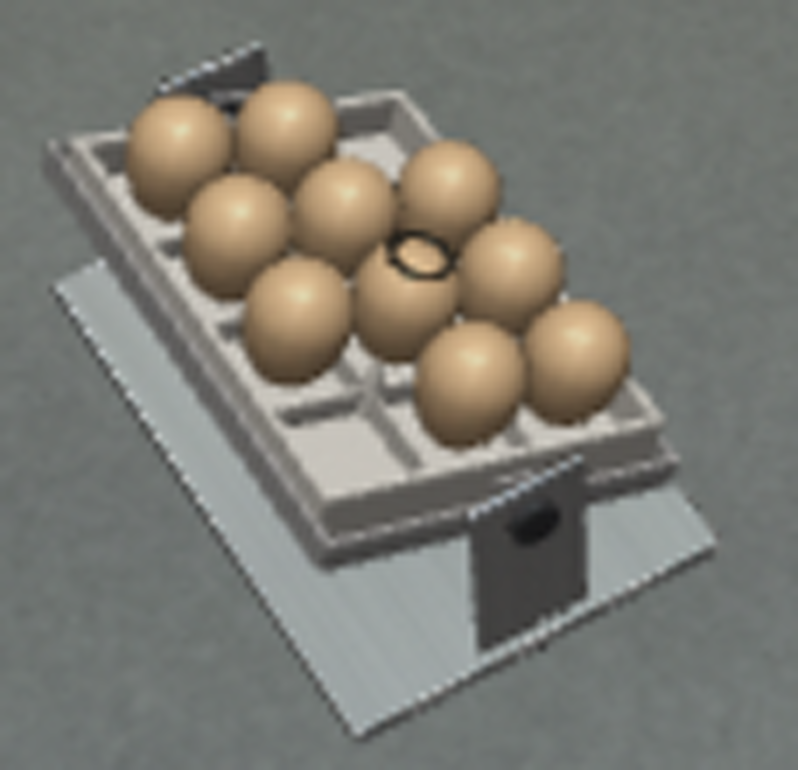

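```bash
cat > f3.py <<'E'
from h import *
f=lambda a,o,k:(np.array(a,float)+.5)/k-.5+o
E=[(1,2,244,350,257),(1,3,185,292,175),(1,4,127,233,95),(0,1,416,525,320),(0,3,295,397,157),(0,4,237,338,80),(-1,1,522,629,300),(-1,2,460,565,220),(-1,3,400,500,140)]
idx=[e[:2] for e in E]
S=f([((e[2]+e[3])/2,e[4]+52) for e in E],[185,180],7)
idt=[(1,2),(1,3),(1,4),(0,1),(0,2),(0,3),(0,4),(-1,1),(-1,2),(-1,3)]
T=f([(198,105),(265,125),(330,144),(115,153),(179,171),(245,190),(311,209),(97,217),(161,236),(227,255)],[235,122],3.5)
def G(p,M,ii): return p+np.array([[.05*i,.05*(2-j),0] for i,j in ii])@M.T
def fit(roll,sc,tp,lab):
    def r(p):
        M=R.from_euler("zyx",[p[6],-p[7],p[8]*roll]).as_matrix()
        a=(proj("scene",G(p[:3],M,idx))-S).ravel()*sc; b=(proj("top",G(p[3:6],M,idt))-T).ravel()*tp
        return np.r_[a,b,1e-3*p[8],.3*(p[:3]-[.62,.02,.105])/.01,.3*(p[3:6]-[.62,.02,.105])/.01]
    q=least_squares(r,[.62,.02,.105,.62,.02,.105,-.29,.3,0]); x=q.x
    print(lab,x.round(3),"tilt",np.degrees(x[7]).round(1),"cost",q.cost.round(2)); return q
for roll in(0,1):
    fit(roll,1,0,f"scene r{roll}");fit(roll,0,1,f"top r{roll}");fit(roll,1,1,f"both r{roll}")
print((fit(0,1,1,"").fun[:18]).reshape(-1,2).round(1).tolist())
E
python3 f3.py
```

```text
scene r0 [ 0.638  0.03   0.128  0.62   0.02   0.105 -0.336  0.361  0.   ] tilt 20.7 cost 5.79
top r0 [ 0.62   0.02   0.105  0.629  0.017  0.104 -0.281  0.144  0.   ] tilt 8.3 cost 0.33
both r0 [ 0.635  0.029  0.124  0.628  0.017  0.106 -0.294  0.383  0.   ] tilt 22.0 cost 9.43
scene r1 [ 0.628  0.02   0.108  0.62   0.02   0.105 -0.32   0.361 -0.095] tilt 20.7 cost 0.11
top r1 [ 0.62   0.02   0.105  0.628  0.017  0.105 -0.312  0.352 -0.132] tilt 20.2 cost 0.18
both r1 [ 0.627  0.019  0.106  0.628  0.017  0.105 -0.309  0.365 -0.105] tilt 20.9 cost 0.52
 [ 0.635  0.029  0.124  0.628  0.017  0.106 -0.294  0.383  0.   ] tilt 22.0 cost 9.43
[[-0.1, -0.6], [-0.6, 0.4], [-0.7, 1.7], [0.6, -1.6], [-0.2, 0.5], [-0.4, 1.7], [1.0, -1.7], [0.3, -0.8], [0.0, 0.6]]
```

```bash
sed -i 's/"zyx"/"ZYX"/;s/"zy"/"ZY"/' f3.py fit.py; python3 f3.py; python3 fit.py|grep -E "^tray|eye|hough"
```

```text
scene r0 [ 0.626  0.018  0.104  0.62   0.02   0.105 -0.295  0.371  0.   ] tilt 21.3 cost 0.31
top r0 [ 0.62   0.02   0.105  0.628  0.017  0.105 -0.286  0.376  0.   ] tilt 21.6 cost 0.19
both r0 [ 0.626  0.018  0.104  0.628  0.017  0.105 -0.289  0.376  0.   ] tilt 21.6 cost 0.56
scene r1 [ 0.628  0.02   0.108  0.62   0.02   0.105 -0.306  0.372  0.022] tilt 21.3 cost 0.11
top r1 [ 0.62   0.02   0.105  0.628  0.017  0.105 -0.284  0.374 -0.022] tilt 21.5 cost 0.18
both r1 [ 0.627  0.019  0.106  0.628  0.017  0.105 -0.291  0.379  0.008] tilt 21.7 cost 0.52
 [ 0.626  0.018  0.104  0.628  0.017  0.105 -0.289  0.376  0.   ] tilt 21.6 cost 0.56
[[0.4, 0.2], [0.1, -0.0], [0.1, -0.0], [0.2, 0.3], [-0.0, -0.0], [-0.1, -0.2], [-0.0, 0.0], [-0.3, -0.3], [-0.3, -0.1]]
tray x y z yaw tilt d [ 0.6206  0.0204  0.1233 -0.2925  0.3319  0.0219  0.0376] sd [0.0003 0.0002 0.0008 0.004  0.0103 0.0008 0.0045] tilt deg 19.017512729591434 maxres 0.8782893243553929
eye (0, 0) [ 0.621  0.02   0.123 -0.293  0.332  0.022  0.038  0.     0.   ] tilt 19.0 cost 2.8
eye (1, 0) [ 0.621  0.021  0.124 -0.289  0.327  0.023  0.038 -0.017  0.   ] tilt 18.7 cost 2.5
eye (0, 1) [ 0.621  0.021  0.123 -0.293  0.328  0.022  0.043 -0.     0.011] tilt 18.8 cost 2.3
eye (1, 1) [ 0.621  0.021  0.123 -0.291  0.326  0.022  0.042 -0.01   0.009] tilt 18.7 cost 2.2
hough (0, 0) [ 0.621  0.02   0.123 -0.295  0.359  0.02   0.032  0.     0.   ] tilt 20.6 cost 3.2
hough (1, 0) [ 0.621  0.021  0.124 -0.292  0.355  0.02   0.032 -0.011  0.   ] tilt 20.4 cost 3.0
hough (0, 1) [ 0.621  0.021  0.123 -0.295  0.357  0.02   0.034  0.     0.007] tilt 20.5 cost 2.9
hough (1, 1) [ 0.621  0.021  0.123 -0.294  0.356  0.02   0.034 -0.007  0.006] tilt 20.4 cost 2.9
```

```bash
cat >> h.py <<'E'
def mv(p,yaw):
    s=robot.observe(); M=R.from_euler("xyz",s["tool_rot"]).as_matrix()
    y=np.arctan2(M[1,0],M[0,0])
    print("t",s["time"],"pos",s["tool_pos"].round(4),"yaw",y.round(4),"units",(M.T@(np.array(p)-s["tool_pos"])/.06).round(3),"spin",-(yaw-y).round(3),"F",s["contact_force"].round(1))
E
python3 -c "
from h import *
for n,s,t in(('grey',(352,205),(193,240)),('blue',(396,198),(161,286)),('red',(419,268),(105,235)),('spray',(184,139),(430,210))): print(n,tri(s,t))
mv([.45,-.2,.26],-.366); mv([.471,.3605,.26],-.366)"
```

```text
grey (array([0.44088197, 0.24240312, 0.17895368]), np.float64(0.596115739265656))
blue (array([0.33413567, 0.31522332, 0.16925921]), np.float64(0.030842001771134164))
red (array([0.45954849, 0.46654177, 0.12316733]), np.float64(0.7064980441042508))
spray (array([ 0.52030851, -0.34106203,  0.12942511]), np.float64(0.9537756408203109))
t 0.55 pos [ 0.1516 -0.5026  0.2437] yaw 0.2928 units [ 6.218 -3.394 -0.271] spin 0.659 F [0.  0.2 0.1]
t 0.55 pos [ 0.1516 -0.5026  0.2437] yaw 0.2928 units [  9.25  -12.236  -0.272] spin 0.659 F [0.  0.2 0.1]
```

```bash
python3 -c "
from h import *
c=np.array([.4712,.3606]);X=np.array([.934,-.358]);Y=np.array([.358,.934])
for uv in((187,235.8),(189,253)):
  for z in (.175,.185):
    p=onz('top',uv,z); print(p.round(3),'xh',(p[:2]-c)@X,'yh',(p[:2]-c)@Y)
crops('c4',[('scene',335,190,50,60),('top',175,222,50,60)],8)"
```

```text
[0.452 0.256 0.175] xh 0.01941763437153727 yh -0.10430319668347902
[0.451 0.255 0.185] xh 0.0188529413369527 yh -0.10609448886715492
[0.411 0.251 0.175] xh -0.016762163472019743 yh -0.12424022128916438
[0.41  0.249 0.185] xh -0.017045698092936403 yh -0.12587657998659435
```

View pics/c4.png

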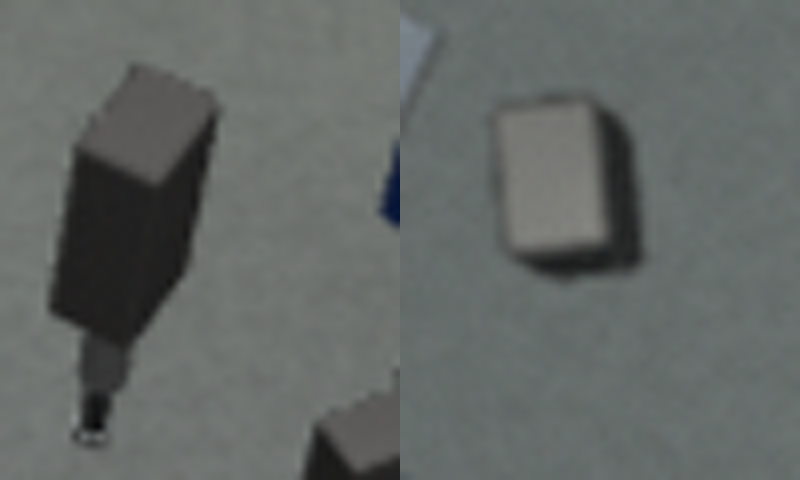

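>>> step_arm([
  [[1, -0.5, -0.2], 0.1],
  [[2, -1, -0.3], 0.2],
  [[3, -1.5, -0.3], 0.3],
  [[4, -2.1, -0.3], 0.4],
  [[5, -2.7, -0.3], 0.5],
  [[6, -3.4, -0.3], 0.6],
  [[6.5, -4.2, -0.3], 0.66],
  [[6.8, -5.1, -0.3], 0.66],
  [[7.1, -6, -0.3], 0.66],
  [[7.1, -6, -0.3], 0.66],
], hand=110)

```text
time: 1.9
tool_pos: [0.4553, -0.0318, 0.2618]
tool_rot: [-3.141, 0.0, -0.363]
contact_force: [0.1, 0.1, 0.4]
opening: 0.0521
grip_force: 0.0
```

```bash
python3 -c "
from h import *
mv([.471,.3605,.26],-.366)"
```

```text
t 1.9 pos [ 0.4553 -0.0318  0.2618] yaw -0.3633 units [-2.079 -6.205  0.034] spin 0.003 F [0.1 0.1 0.4]
```

>>> step_arm([
  [[-0.3, -0.9, 0], 0],
  [[-0.6, -1.8, 0], 0],
  [[-0.9, -2.7, 0], 0],
  [[-1.2, -3.6, 0], 0],
  [[-1.5, -4.5, 0], 0],
  [[-1.8, -5.4, 0], 0],
  [[-2.08, -6.2, 0], 0.003],
  [[-2.08, -6.2, 0], 0.003],
  [[-2.08, -6.2, 0], 0.003],
])

```text
time: 3.02
tool_pos: [0.4724, 0.3567, 0.2614]
tool_rot: [3.141, 0.0, -0.37]
contact_force: [0.7, -0.0, -0.3]
opening: 0.0523
grip_force: 0.0
```

```bash
python3 -c "
from h import *
mv([.4712,.3606,.117],-.366)
crops('c5',[('scene',335,170,100,115),('top',120,180,100,115)],4)"
```

```text
t 3.025 pos [0.4724 0.3567 0.2614] yaw -0.3697 units [-0.042 -0.056  2.406] spin -0.004 F [ 0.7 -0.  -0.3]
```

View pics/c5.png

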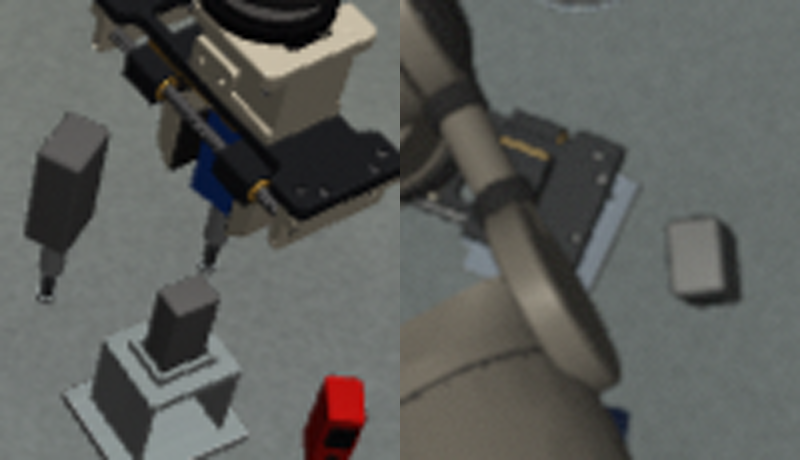

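>>> step_arm([
  [[-0.04, -0.056, 0.4], -0.004],
  [[-0.04, -0.056, 0.9], -0.004],
  [[-0.04, -0.056, 1.4], -0.004],
  [[-0.04, -0.056, 1.8], -0.004],
  [[-0.04, -0.056, 2.1], -0.004],
  [[-0.04, -0.056, 2.3], -0.004],
  [[-0.04, -0.056, 2.4], -0.004],
  [[-0.04, -0.056, 2.4], -0.004],
])

```text
time: 4.12
tool_pos: [0.4718, 0.3607, 0.1178]
tool_rot: [3.142, -0.0, -0.367]
contact_force: [0.7, 0.2, 0.4]
opening: 0.052
grip_force: 0.0
```

>>> step_arm([
  [[0, 0, 0], 0],
  [[0, 0, 0], 0],
  [[0, 0, 0], 0],
  [[0, 0, 0], 0],
  [[0, 0, 0], 0],
  [[0, 0, 0], 0],
], hand=255, squeeze=15)

```text
time: 4.88
tool_pos: [0.4717, 0.361, 0.1179]
tool_rot: [-3.141, -0.0, -0.366]
contact_force: [-0.2, 0.9, 2.8]
opening: 0.0247
grip_force: 14.8
```

```bash
python3 -c "
from h import *
mv([.4712,.3606,.117],-.366);print(robot.observe())"
```

```text
t 4.875 pos [0.4717 0.361  0.1179] yaw -0.3662 units [-0.005  0.01   0.016] spin -0.0 F [-0.2  0.9  2.8]
{'time': 4.875, 'qpos': array([ 5.24361737e-01,  5.86303917e-01,  1.49332007e+00, -9.12136777e-05,
        1.06154020e+00,  2.46142956e+00]), 'qvel': array([0.0003323 , 0.00160155, 0.00020088, 0.00106549, 0.00110186,
       0.00103325]), 'joint_efforts': array([-1.21200757e-02, -5.09048259e+01, -2.10398215e+01, -3.30898119e-02,
       -1.91503298e-01, -1.20093595e-02]), 'tool_pos': array([0.47167808, 0.36103383, 0.11794648]), 'tool_rot': array([-3.14130964e+00, -3.31400081e-04, -3.66227094e-01]), 'contact_force': array([-0.2072064 ,  0.87575235,  2.84969884]), 'torque': array([ 0.03860309,  0.06958222, -0.02395484]), 'grip_force': 14.75096806883812, 'opening': 0.024658108574615582}
```

>>> step_arm([
  [[0, 0, -0.1], 0],
  [[0, 0, -0.25], 0],
  [[0, 0, -0.4], 0],
  [[0, 0, -0.43], 0],
  [[0, 0, -0.43], 0],
])

```text
time: 5.5
tool_pos: [0.4716, 0.3609, 0.1436]
tool_rot: [-3.142, -0.0, -0.366]
contact_force: [-0.4, -0.0, -2.3]
opening: 0.0244
grip_force: 14.7
```

>>> step_arm([
  [[-0.06, 0, 0], 0],
  [[-0.12, 0, 0], 0],
  [[-0.18, 0, 0], 0],
  [[-0.24, 0, 0], 0],
  [[-0.3, 0, 0], 0],
  [[-0.36, 0, 0], 0],
  [[-0.42, 0, 0], 0],
  [[-0.46, 0, 0], 0],
  [[-0.5, 0, 0], 0],
  [[-0.5, 0, 0], 0],
])

```text
time: 6.75
tool_pos: [0.4434, 0.372, 0.1436]
tool_rot: [-3.141, 0.0, -0.366]
contact_force: [2.6, -0.4, -1.2]
opening: 0.0239
grip_force: 15.0
```

```bash
python3 -c "
from h import *
mv([.4712,.3606,.22],-.366)
crops('c6',[('scene',335,190,100,75)],8)"
```

```text
t 6.75 pos [0.4434 0.372  0.1436] yaw -0.3661 units [ 0.501  0.011 -1.273] spin -0.0 F [ 2.6 -0.4 -1.2]
```

View pics/c6.png

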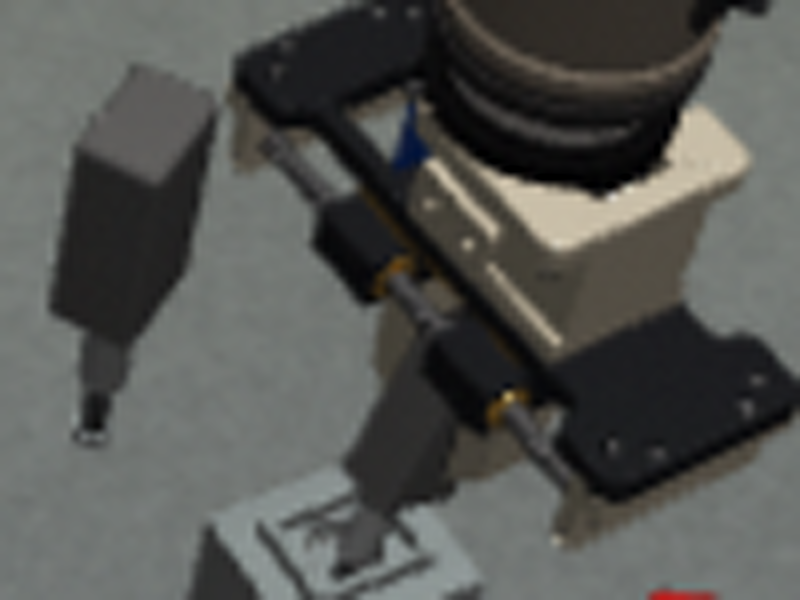

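>>> step_arm([
  [[0.01, 0, 0], 0],
  [[-0.03, 0, -0.1], 0],
  [[-0.1, 0, -0.3], 0],
  [[-0.19, 0, -0.55], 0],
  [[-0.29, 0, -0.8], 0],
  [[-0.38, 0, -1.05], 0],
  [[-0.38, 0, -1.6], -0.03],
  [[-0.38, 0, -2.2], -0.07],
  [[-0.38, 0, -2.5], -0.074],
  [[-0.38, 0, -2.5], -0.074],
])

```text
time: 8.05
tool_pos: [0.4224, 0.3803, 0.2955]
tool_rot: [-3.139, -0.002, -0.292]
contact_force: [-0.0, -0.6, -2.5]
opening: 0.024
grip_force: 15.0
```

```bash
python3 -c "
from h import *
mv([.57,.036,.29],-.292)"
```

```text
t 8.05 pos [0.4224 0.3803 0.2955] yaw -0.292 units [4.008 4.788 0.088] spin 0.0 F [-0.  -0.6 -2.5]
```

>>> step_arm([
  [[0.4, 0.4, 0], 0],
  [[0.9, 1.0, 0], 0],
  [[1.4, 1.6, 0], 0],
  [[1.9, 2.2, 0], 0],
  [[2.4, 2.8, 0], 0],
  [[2.9, 3.4, 0], 0],
  [[3.4, 4.0, 0], 0],
  [[3.8, 4.5, 0.05], 0],
  [[4.0, 4.79, 0.09], 0],
  [[4.0, 4.79, 0.09], 0],
])

```text
time: 9.3
tool_pos: [0.569, 0.0348, 0.287]
tool_rot: [3.141, 0.002, -0.294]
contact_force: [0.1, -0.3, -0.8]
opening: 0.0239
grip_force: 15.0
```

```bash
python3 -c "
from h import *
mv([.574,.035,.2545],-.292)
crops('c7',[('scene',195,110,100,130),('top',240,95,100,130)],4)
for c in IM: cv2.imwrite(f'/tmp/{c}.png',IM[c][...,::-1])"
```

```text
t 9.3 pos [0.569  0.0348 0.287 ] yaw -0.2941 units [ 0.08  -0.028  0.542] spin -0.002 F [ 0.1 -0.3 -0.8]
```

View pics/c7.png

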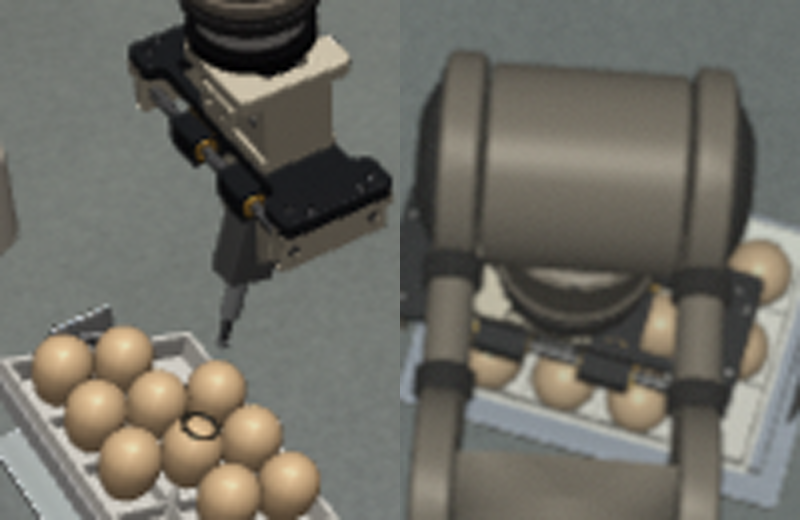

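```bash
cat > ang.py <<'E'
from h import *
a=cv2.imread('/tmp/scene.png').astype(int).sum(2); b=cv2.imread('pics/scene0.png').astype(int).sum(2)
D=np.clip(b-a,0,400)
for v in range(170,200):
    w=D[v,244:262].copy(); w[w<25]=0
    print(v,w.sum(),((w*np.arange(244,262)).sum()/max(w.sum(),1)).round(2),w.tolist())
E
python3 ang.py
python3 -c "
from h import *
s=robot.observe();w=-.294
g=s['tool_pos']+[0,0,.002]
for d in(15,17,19,21,23):
  t=np.radians(d);n=np.array([-np.sin(t)*np.cos(w),-np.sin(t)*np.sin(w),np.cos(t)])
  print(d,[proj('scene',g-n*L)[0].round(2).tolist() for L in(.04,.07,.098,.1,.102)])"
```

```text
170 2424 255.0 [0, 0, 0, 0, 0, 111, 183, 197, 196, 204, 202, 211, 229, 220, 222, 164, 143, 142]
171 2458 254.95 [0, 0, 0, 0, 0, 136, 185, 196, 194, 197, 196, 221, 227, 229, 228, 169, 143, 137]
172 2564 254.71 [0, 0, 0, 0, 39, 170, 198, 205, 202, 199, 201, 227, 227, 222, 225, 166, 143, 140]
173 2675 254.43 [0, 0, 0, 0, 124, 198, 195, 203, 205, 204, 199, 226, 226, 225, 224, 169, 141, 136]
174 2717 254.46 [0, 0, 0, 0, 129, 197, 197, 199, 204, 205, 213, 225, 233, 228, 223, 182, 140, 142]
175 2785 254.61 [0, 0, 0, 0, 143, 194, 198, 197, 194, 194, 218, 229, 224, 224, 228, 190, 173, 179]
176 2969 254.85 [0, 0, 0, 0, 145, 201, 200, 201, 197, 201, 226, 227, 226, 233, 232, 228, 228, 224]
177 3028 254.9 [0, 0, 0, 0, 131, 201, 209, 207, 204, 209, 229, 230, 232, 235, 231, 240, 234, 236]
178 2731 255.4 [0, 0, 0, 0, 0, 105, 191, 202, 196, 222, 230, 230, 225, 224, 225, 227, 230, 224]
179 2469 255.84 [0, 0, 0, 0, 0, 0, 95, 178, 197, 224, 229, 226, 230, 221, 223, 225, 229, 192]
180 1595 254.71 [0, 0, 0, 0, 0, 0, 0, 124, 195, 234, 227, 219, 216, 141, 145, 94, 0, 0]
181 844 253.87 [0, 0, 0, 0, 0, 0, 0, 
[... 1168 characters left out ...]
 110, 147, 48, 0, 0, 0, 0, 0, 0, 0, 0, 0]
197 0 0.0 [0, 0, 0, 0, 0, 0, 0, 0, 0, 0, 0, 0, 0, 0, 0, 0, 0, 0]
198 0 0.0 [0, 0, 0, 0, 0, 0, 0, 0, 0, 0, 0, 0, 0, 0, 0, 0, 0, 0]
199 0 0.0 [0, 0, 0, 0, 0, 0, 0, 0, 0, 0, 0, 0, 0, 0, 0, 0, 0, 0]
15 [[256.5, 176.98], [254.33, 185.96], [252.37, 194.09], [252.23, 194.66], [252.09, 195.23]]
17 [[256.04, 177.08], [253.54, 186.14], [251.27, 194.34], [251.11, 194.92], [250.96, 195.49]]
19 [[255.58, 177.16], [252.75, 186.29], [250.19, 194.56], [250.0, 195.14], [249.82, 195.72]]
21 [[255.13, 177.22], [251.97, 186.41], [249.1, 194.74], [248.9, 195.33], [248.7, 195.92]]
23 [[254.69, 177.27], [251.2, 186.51], [248.03, 194.89], [247.81, 195.49], [247.59, 196.07]]
```

>>> step_arm([
  [[0.04, -0.014, 0.2], 0],
  [[0.08, -0.028, 0.4], -0.002],
  [[0.08, -0.028, 0.4], -0.002],
  [[0.08, -0.028, 0.4], -0.002],
])

```text
time: 9.9
tool_pos: [0.5744, 0.036, 0.2641]
tool_rot: [3.142, 0.0, -0.29]
contact_force: [-0.1, 0.5, -1.3]
opening: 0.0243
grip_force: 15.0
```

```bash
cat > sil.py <<'E'
from h import *
import sys
b=cv2.imread('pics/scene0.png').astype(float)
def load(): return robot.read_camera('scene')["pixels"][...,::-1].astype(float)
def silfit(a,tp,w,show=True):
    D=np.abs(b-a).sum(2); g=np.array(tp)+[0,0,.002]
    def axes(t): 
        n=np.array([-np.sin(t)*np.cos(w),-np.sin(t)*np.sin(w),np.cos(t)]); return n
    # stem rows: edges at 50% of the local plateau
    k=8; t0=proj('scene',g-axes(.33)*.1)[0]; c0,r0=int(t0[0])-9,int(t0[1])-14
    sub=D[r0:r0+12,c0:c0+20]; C=[]
    for i,row in enumerate(sub):
        m=np.where(row>60)[0]
        if len(m)<2: continue
        seg=np.split(m,np.where(np.diff(m)>1)[0]+1); seg=max(seg,key=lambda s:row[s].sum())
        l,r=seg[0],seg[-1]
        L=l+1-.5-min(1,row[l]/row[l+1])-(min(1,row[l-1]/row[l+1]) if l>0 else 0)
        Rr=r-.5+min(1,row[r]/row[r-1])+(min(1,row[r+1]/row[r-1]) if r<19 else 0)
        C.append((r0+i,c0+(L+Rr)/2,Rr-L))
    C=np.array(C); C=C[C[:,2]<7.5]
    s,o=np.polyfit(C[:,0],C[:,1],1); 
    T=np.radians(np.arange(10,28,.25)); sl=[];ps=[]
    for t in T:
        q=proj('scene',[g-axes(t)*.06,g-axes(t)*.1]); sl.append((q[1,0]-q[0,0])/(q[1,1]-q[0,1]))
    ang=np.degrees(np.interp(-s,-np.array(sl),T))
    v=C[:,0].mean(); q=proj('scene',[g-axes(np.radians(ang))*.06,g-axes(np.radians(ang))*.1])
    off=s*v+o-np.interp(v,q[:,1],q[:,0])
    print("slope",s.round(3),"angle",ang.round(1),"offset px",off.round(2),"rows",len(C),"tip row pred",t0[1].round(1),C[:,2].round(1).tolist())
if __name__=="__main__":
    silfit(cv2.imread('/tmp/scene.png').astype(float),[.569,.0348,.287],-.294)
    s=robot.observe(); silfit(load(),s["tool_pos"],-.292); mv([.574,.035,.2545],-.292)
E
python3 sil.py
```

```text
slope -0.265 angle 16.4 offset px -0.69 rows 12 tip row pred 195.1 [4.9, 5.9, 5.4, 5.4, 5.2, 5.9, 5.6, 5.1, 4.5, 3.2, 2.8, 2.8]
slope -0.255 angle 15.8 offset px -0.91 rows 12 tip row pred 202.2 [6.3, 5.4, 5.0, 5.5, 5.6, 5.2, 5.5, 4.8, 4.2, 3.3, 2.5, 2.7]
t 9.95 pos [0.5745 0.0359 0.2643] yaw -0.29 units [-0.004  0.017  0.164] spin 0.002 F [-0.2 -0.8 -1.7]
```

```bash
python3 -c "
from h import *
mv([.5086,.3463,.30],-.366)"
```

```text
t 9.95 pos [0.5745 0.0359 0.2643] yaw -0.29 units [-2.532 -4.643 -0.596] spin 0.076 F [-0.2 -0.8 -1.7]
```

>>> step_arm([
  [[-0.1, -0.2, -0.4], 0],
  [[-0.4, -0.7, -0.6], 0.03],
  [[-0.7, -1.3, -0.6], 0.06],
  [[-1.05, -1.95, -0.6], 0.076],
  [[-1.4, -2.6, -0.6], 0.076],
  [[-1.8, -3.3, -0.6], 0.076],
  [[-2.15, -3.9, -0.6], 0.076],
  [[-2.4, -4.4, -0.6], 0.076],
  [[-2.53, -4.64, -0.6], 0.076],
  [[-2.53, -4.64, -0.6], 0.076],
])

```text
time: 11.2
tool_pos: [0.5085, 0.3463, 0.3001]
tool_rot: [3.141, -0.0, -0.365]
contact_force: [1.2, -1.3, -2.2]
opening: 0.0237
grip_force: 15.0
```

```bash
python3 -c "
from h import *
mv([.5086,.3463,.139],-.366)"
```

```text
t 11.2 pos [0.5085 0.3463 0.3001] yaw -0.3649 units [ 1.000e-03 -1.000e-03  2.685e+00] spin 0.001 F [ 1.2 -1.3 -2.2]
```

>>> step_arm([
  [[0, 0, 0.4], 0],
  [[0, 0, 0.9], 0],
  [[0, 0, 1.4], 0],
  [[0, 0, 1.9], 0],
  [[0, 0, 2.3], 0],
  [[0, 0, 2.55], 0],
  [[0, 0, 2.68], 0],
  [[0, 0, 2.68], 0],
  [[0, 0, 2.68], 0],
])

```text
time: 12.32
tool_pos: [0.5091, 0.3461, 0.1403]
tool_rot: [-3.14, -0.001, -0.366]
contact_force: [0.6, 0.4, -1.7]
opening: 0.0244
grip_force: 15.0
```

>>> step_arm([
  [[-0.08, 0, 0], 0],
  [[-0.16, 0, 0], 0],
  [[-0.2, 0, 0], 0],
  [[-0.2, 0, 0], 0],
])

```text
time: 12.82
tool_pos: [0.4972, 0.3504, 0.1394]
tool_rot: [-3.142, -0.0, -0.366]
contact_force: [-0.1, -0.3, -1.4]
opening: 0.024
grip_force: 15.0
```

>>> step_arm([
  [[-0.03, 0, 0], 0],
  [[-0.05, 0, 0], 0],
  [[-0.05, 0, 0], 0],
  [[-0.05, 0, 0], 0],
])

```text
time: 13.32
tool_pos: [0.4947, 0.3513, 0.1393]
tool_rot: [3.141, -0.0, -0.366]
contact_force: [-0.4, -0.1, -2.7]
opening: 0.0236
grip_force: 15.0
```

>>> step_arm([
  [[-0.03, 0, 0], 0],
  [[-0.05, 0, 0], 0],
  [[-0.05, 0, 0], 0],
  [[-0.05, 0, 0], 0],
])

```text
time: 13.82
tool_pos: [0.4918, 0.3524, 0.1393]
tool_rot: [3.142, -0.0, -0.366]
contact_force: [-0.0, -0.6, -1.2]
opening: 0.0242
grip_force: 15.0
```

>>> step_arm([
  [[-0.02, 0, 0], 0],
  [[-0.04, 0, 0], 0],
  [[-0.04, 0, 0], 0],
  [[-0.04, 0, 0], 0],
])

```text
time: 14.32
tool_pos: [0.4896, 0.3532, 0.1393]
tool_rot: [3.142, -0.0, -0.366]
contact_force: [-0.9, 0.4, -2.2]
opening: 0.0239
grip_force: 15.0
```

>>> step_arm([
  [[-0.02, 0, 0], 0],
  [[-0.04, 0, 0], 0],
  [[-0.04, 0, 0], 0],
  [[-0.04, 0, 0], 0],
])

```text
time: 14.82
tool_pos: [0.4878, 0.354, 0.1395]
tool_rot: [-3.141, -0.001, -0.366]
contact_force: [4.0, -1.0, -1.8]
opening: 0.0241
grip_force: 15.0
```

```bash
python3 -c "
from h import *
from sil import *
for i in range(4): s=robot.observe(); print(s['contact_force'].round(2)); im=load()
silfit(im,s['tool_pos'],-.366)"
```

```text
[ 4.03 -1.02 -1.83]
[ 2.85 -0.99 -2.25]
[ 3.38 -1.91 -1.46]
[ 3.62 -1.99 -1.45]
slope -0.354 angle 10.0 offset px -2.6 rows 10 tip row pred 272.2 [5.4, 5.1, 4.7, 4.6, 5.7, 5.5, 5.2, 4.6, 4.4, 3.9]
```

```bash
python3 -c "
from h import *
c=np.array([.4712,.3606]);X=np.array([.934,-.358]);Y=np.array([.358,.934])
for a,b in((.035,.03),(.03,.035)):
  for z in(.076,.08): print(a,z,[((proj('scene',[*(c+sx*a*X+sy*b*Y),z])[0]-[335,190]+.5)*8).round(0).tolist() for sx,sy in((1,-1),(-1,-1),(-1,1),(1,1))])
robot_im=robot.read_camera('scene')['pixels']
cv2.imwrite('pics/c8.png',cv2.resize(robot_im[190:275,335:435],None,fx=7,fy=7,interpolation=cv2.INTER_CUBIC)[...,::-1])"
```

```text
0.035 0.076 [[200.0, 529.0], [370.0, 449.0], [479.0, 578.0], [306.0, 663.0]]
0.035 0.08 [[202.0, 523.0], [372.0, 442.0], [481.0, 572.0], [308.0, 657.0]]
0.03 0.076 [[204.0, 513.0], [349.0, 444.0], [476.0, 595.0], [327.0, 669.0]]
0.03 0.08 [[205.0, 506.0], [351.0, 437.0], [478.0, 589.0], [329.0, 662.0]]
```

View pics/c8.png

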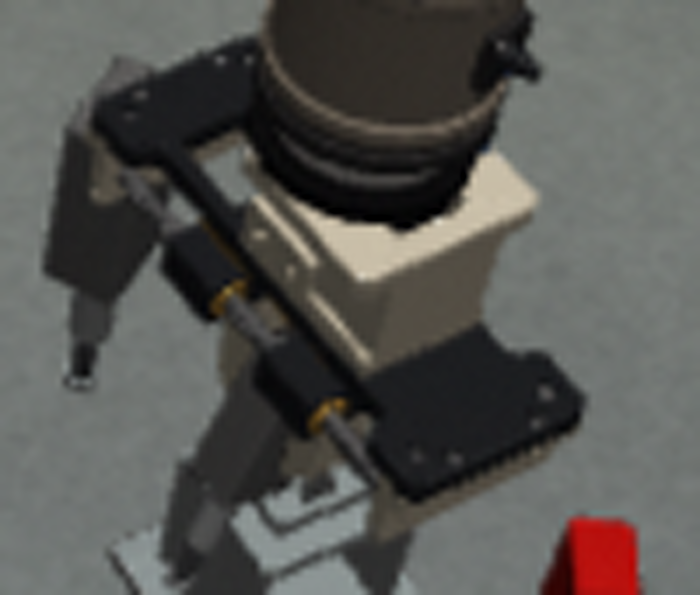

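>>> step_arm([
  [[-0.01, 0, 0], 0],
  [[-0.02, 0, 0], 0],
  [[-0.02, 0, 0], 0],
  [[-0.02, 0, 0], 0],
])

```text
time: 15.58
tool_pos: [0.4861, 0.3546, 0.1392]
tool_rot: [3.141, 0.0, -0.366]
contact_force: [3.5, -1.2, -1.4]
opening: 0.0239
grip_force: 15.0
```

>>> step_arm([
  [[0.1, 0, 0], 0],
  [[0.3, 0, -0.2], 0],
  [[0.3, 0, -0.6], 0],
  [[0.3, 0, -1.1], 0],
  [[0.3, 0, -1.7], 0],
  [[0.3, 0, -2.3], 0],
  [[0.3, 0, -2.68], -0.04],
  [[0.3, 0, -2.68], -0.074],
  [[0.3, 0, -2.68], -0.074],
])

```text
time: 16.7
tool_pos: [0.5027, 0.3478, 0.299]
tool_rot: [3.14, 0.001, -0.292]
contact_force: [0.6, 0.5, -2.1]
opening: 0.0239
grip_force: 15.0
```

```bash
python3 -c "
from h import *
mv([.569,.036,.285],-.292)"
```

```text
t 16.7 pos [0.5027 0.3478 0.299 ] yaw -0.2924 units [2.556 4.657 0.236] spin -0.0 F [ 0.6  0.5 -2.1]
```

>>> step_arm([
  [[0.2, 0.4, 0], 0],
  [[0.5, 1.0, 0], 0],
  [[0.9, 1.6, 0], 0],
  [[1.2, 2.2, 0], 0],
  [[1.6, 2.9, 0], 0],
  [[1.9, 3.5, 0], 0],
  [[2.2, 4.1, 0], 0],
  [[2.45, 4.5, 0.1], 0],
  [[2.56, 4.66, 0.24], 0],
  [[2.56, 4.66, 0.24], 0],
])

```text
time: 17.95
tool_pos: [0.5689, 0.036, 0.2839]
tool_rot: [3.141, 0.004, -0.293]
contact_force: [0.4, 0.5, -2.6]
opening: 0.0238
grip_force: 15.0
```

```bash
python3 -c "
from h import *
from sil import *
s=robot.observe()
im=np.mean([load() for i in range(3)],0); cv2.imwrite('/tmp/s2.png',im)
silfit(im,s['tool_pos'],-.292)
mv([.574,.035,.2545],-.292)"
```

```text
slope -0.297 angle 18.2 offset px -0.64 rows 12 tip row pred 196.1 [5.2, 5.7, 5.5, 5.2, 6.0, 5.6, 5.5, 5.2, 4.4, 2.9, 3.0, 2.9]
t 18.1 pos [0.5693 0.0373 0.2857] yaw -0.291 units [0.085 0.014 0.519] spin 0.001 F [ 0.7  0.8 -1.1][ WARN:0@0.622] global loadsave.cpp:1063 imwrite_ Unsupported depth image for selected encoder is fallbacked to CV_8U.
```

>>> step_arm([
  [[0.05, 0, 0.25], 0],
  [[0.09, 0, 0.3], 0],
  [[0.09, 0, 0.3], 0],
])

```text
time: 18.48
tool_pos: [0.5747, 0.0348, 0.2671]
tool_rot: [3.141, 0.001, -0.292]
contact_force: [0.2, 0.9, -1.3]
opening: 0.0241
grip_force: 15.0
```

```bash
python3 -c "
from h import *
from sil import *
s=robot.observe()
im=np.mean([load() for i in range(3)],0); cv2.imwrite('/tmp/s3.png',im)
silfit(im,s['tool_pos'],-.292)
mv([.574,.035,.2545],-.292)"
```

```text
slope -0.28 angle 17.3 offset px -1.18 rows 12 tip row pred 201.3 [6.5, 5.3, 5.9, 5.5, 5.1, 5.4, 5.4, 5.3, 4.3, 3.4, 2.8, 2.8]
t 18.625 pos [0.5748 0.0346 0.2679] yaw -0.2921 units [-0.015 -0.002  0.224] spin -0.0 F [ 0.2  0.1 -1.6][ WARN:0@0.603] global loadsave.cpp:1063 imwrite_ Unsupported depth image for selected encoder is fallbacked to CV_8U.
```

```bash
python3 -c "
from h import *
mv([.5838,.0317,.2286],-.292)"
```

```text
t 18.625 pos [0.5748 0.0346 0.2679] yaw -0.2921 units [0.157 0.003 0.656] spin -0.0 F [ 0.2  0.1 -1.6]
```

>>> step_arm([
  [[0.03, 0, 0.15], 0],
  [[0.08, 0, 0.35], 0],
  [[0.12, 0, 0.5], 0],
  [[0.15, 0, 0.62], 0],
  [[0.157, 0, 0.656], 0],
  [[0.157, 0, 0.656], 0],
  [[0.157, 0, 0.656], 0],
], squeeze=25)

```text
time: 19.5
tool_pos: [0.5839, 0.0318, 0.2288]
tool_rot: [-3.142, -0.001, -0.292]
contact_force: [0.9, 0.5, -1.8]
opening: 0.024
grip_force: 25.0
```

```bash
python3 -c "
from h import *
from sil import *
s=robot.observe()
im=np.mean([load() for i in range(3)],0); cv2.imwrite('pics/s4.png',im)
for i in range(3): print(robot.observe()['contact_force'].round(2)); load()
D=np.abs(b-im).sum(2)
t=np.radians(19.9);w=-.292;n=np.array([-np.sin(t)*np.cos(w),-np.sin(t)*np.sin(w),np.cos(t)])
g=s['tool_pos']+[0,0,.002]; print('tip pred',g-n*.1,proj('scene',g-n*.1), 'along n to ring', proj('scene',[g-n*.112]))
for v in range(200,218): print(v,D[v,238:258].round().astype(int).tolist())
mv([.5838,.0317,.2286],-.292)" 2>/dev/null
```

```text
[-0.45 -0.24 -1.74]
[ 0.61 -0.14 -1.68]
[ 0.21 -0.03 -1.12]
tip pred [0.61648167 0.02204101 0.13672122] [[245.51533901 212.16006752]] along n to ring [[244.4409888  215.44114936]]
200 [26, 25, 28, 23, 21, 18, 17, 20, 21, 166, 193, 210, 195, 200, 74, 10, 17, 20, 22, 20]
201 [24, 27, 24, 26, 21, 19, 19, 19, 34, 209, 245, 264, 278, 249, 13, 16, 19, 16, 17, 15]
202 [25, 24, 23, 24, 24, 20, 20, 22, 157, 252, 275, 298, 331, 285, 9, 22, 17, 17, 17, 16]
203 [24, 27, 27, 26, 24, 19, 21, 23, 164, 271, 305, 337, 374, 137, 6, 19, 17, 14, 17, 15]
204 [21, 24, 22, 26, 18, 19, 21, 47, 226, 302, 346, 391, 361, 29, 19, 25, 21, 19, 17, 19]
205 [24, 22, 22, 23, 16, 21, 18, 48, 228, 292, 342, 405, 340, 11, 21, 19, 20, 20, 15, 18]
206 [22, 20, 17, 14, 20, 18, 19, 14, 195, 273, 320, 383, 147, 7, 22, 22, 24, 16, 18, 16]
207 [22, 19, 17, 18, 15, 20, 24, 22, 213, 328, 281, 203, 16, 20, 18, 22, 19, 19, 19, 18]
208 [20, 19, 21, 17, 15, 19, 20, 53, 267, 352, 263, 31, 19, 21, 22, 23, 18, 15, 14, 20]
209 [23, 21, 15, 15, 12, 17, 21, 111, 271, 332, 135, 6, 24, 20, 20, 18, 16, 14, 14, 17]
210 [21, 21, 16, 12, 14, 14, 16, 139, 244, 249, 21, 18, 21, 20, 20, 17, 15, 12, 18, 20]
211 [20, 19, 20, 14, 11, 15, 23, 160, 213, 207, 3, 17, 15, 18, 16, 14, 13, 13, 18, 19]
212 [15, 18, 13, 12, 12, 12, 56, 79, 183, 50, 9, 14, 15, 15, 15, 15, 22, 20, 22, 22]
213 [18, 18, 9, 10, 8, 5, 95, 119, 42, 64, 4, 12, 15, 13, 15, 18, 23, 22, 25, 23]
214 [13, 13, 10, 7, 10, 19, 23, 88, 15, 21, 10, 12, 11, 11, 19, 18, 21, 23, 24, 24]
215 [15, 18, 12, 9, 19, 24, 21, 29, 17, 18, 7, 12, 12, 18, 19, 21, 23, 23, 26, 23]
216 [21, 21, 16, 17, 23, 22, 23, 24, 22, 23, 11, 2, 10, 18, 20, 21, 21, 24, 25, 23]
217 [22, 24, 14, 8, 19, 23, 22, 25, 21, 24, 18, 8, 15, 17, 21, 19, 22, 21, 25, 23]
t 19.8 pos [0.5837 0.0318 0.2285] yaw -0.2922 units [ 0.002  0.002 -0.002] spin -0.0 F [ 0.4 -0.2 -1.9]
```

```bash
cat > fz.py <<'E'
from h import *
F=[]
for i in range(12): F.append(robot.observe()['contact_force']); robot.read_camera('scene')
F=np.array(F); print(F.mean(0).round(2),(F.std(0)/12**.5).round(2)); mv([.5838,.0317,.2286],-.292)
E
python3 fz.py
```

```text
[ 0.11  0.12 -1.84] [0.12 0.08 0.13]
t 20.4 pos [0.5837 0.0318 0.2283] yaw -0.2922 units [ 0.002  0.002 -0.004] spin -0.0 F [-0.2  0.1 -1.7]
```

>>> step_arm([
  [[0.02, 0, 0.06], 0],
  [[0.045, 0, 0.12], 0],
  [[0.06, 0, 0.17], 0],
  [[0.08, 0, 0.21], 0],
  [[0.09, 0, 0.24], 0],
  [[0.1, 0, 0.27], 0],
  [[0.1, 0, 0.27], 0],
  [[0.1, 0, 0.27], 0],
])

```text
time: 21.4
tool_pos: [0.5894, 0.0302, 0.2122]
tool_rot: [3.142, 0.0, -0.292]
contact_force: [-1.6, 0.4, 1.0]
opening: 0.0238
grip_force: 25.0
```

```bash
python3 fz.py
```

```text
[-2.21  0.33  0.32] [0.14 0.15 0.15]
t 22.0 pos [0.5895 0.0301 0.2121] yaw -0.2922 units [-0.098  0.002 -0.274] spin -0.0 F [-1.4  0.   0.5]
```

```bash
python3 -c "
from h import *
from sil import *
s=robot.observe()
im=np.mean([load() for i in range(3)],0)
t=np.radians(19.9);w=-.292;n=np.array([-np.sin(t)*np.cos(w),-np.sin(t)*np.sin(w),np.cos(t)])
g=s['tool_pos']+[0,0,.002]; print('tip pred',g-n*.1,g-n*.0915,proj('scene',[g-n*.0915]))
print('now / before (sum RGB)')
for v in range(206,224): print(v,im[v,236:254].sum(1).round().astype(int).tolist(),'|',b[v,236:254].sum(1).astype(int).tolist())
silfit(im,s['tool_pos'],-.292)
" 2>/dev/null
```

```text
tip pred [0.62206523 0.02031498 0.12010654] [0.61929447 0.02114785 0.12809899] [[244.73925617 214.63403583]]
now / before (sum RGB)
206 [562, 531, 502, 460, 415, 258, 343, 417, 460, 321, 257, 244, 219, 178, 388, 508, 500, 474] | [538, 508, 481, 439, 397, 243, 324, 397, 440, 465, 492, 518, 541, 562, 538, 502, 477, 453]
207 [566, 531, 502, 466, 409, 278, 324, 398, 380, 273, 250, 238, 209, 166, 470, 496, 476, 451] | [543, 507, 478, 447, 392, 261, 308, 377, 415, 446, 472, 492, 519, 514, 496, 477, 457, 429]
208 [545, 515, 492, 455, 404, 324, 316, 364, 357, 265, 247, 231, 196, 207, 456, 468, 446, 423] | [524, 493, 470, 437, 384, 306, 299, 344, 387, 425, 443, 461, 482, 476, 462, 448, 424, 400]
209 [520, 496, 474, 437, 391, 320, 255, 323, 283, 258, 246, 221, 182, 324, 434, 433, 410, 386] | [496, 472, 452, 415, 374, 305, 242, 305, 350, 387, 409, 425, 438, 432, 424, 411, 388, 368]
210 [491, 468, 448, 410, 369, 293, 278, 307, 260, 252, 240, 212, 166, 367, 401, 386, 367, 341] | [469, 448, 428, 391, 351, 278, 264, 289, 321, 341, 363, 385, 387, 383, 384, 366, 345, 323]
211 [458, 436, 415, 377, 338
[... 1826 characters left out ...]
378, 311, 298, 331, 371]
221 [338, 412, 447, 473, 499, 521, 542, 555, 531, 512, 490, 470, 429, 386, 317, 299, 319, 353] | [323, 391, 424, 452, 478, 497, 517, 531, 508, 487, 468, 448, 411, 366, 301, 283, 304, 335]
222 [321, 380, 420, 457, 478, 496, 516, 516, 502, 485, 463, 442, 404, 363, 286, 274, 298, 323] | [306, 361, 399, 436, 455, 473, 493, 494, 478, 464, 441, 421, 387, 343, 269, 261, 282, 306]
223 [309, 345, 386, 424, 443, 461, 475, 470, 461, 451, 428, 411, 371, 330, 230, 246, 276, 300] | [291, 326, 368, 405, 424, 438, 454, 450, 442, 428, 409, 388, 352, 313, 217, 232, 262, 282]
slope -0.243 angle 15.2 offset px -1.71 rows 9 tip row pred 216.8 [5.2, 5.5, 5.1, 5.0, 4.9, 5.1, 5.0, 4.1, 2.7]
```

>>> step_arm([
  [[-0.01, 0, 0], 0],
  [[-0.01, 0, 0], 0],
  [[-0.01, 0, 0], 0],
])

```text
time: 22.52
tool_pos: [0.5892, 0.0302, 0.2123]
tool_rot: [-3.142, -0.001, -0.292]
contact_force: [0.4, -0.2, 0.5]
opening: 0.0238
grip_force: 25.0
```

```bash
python3 fz.py
```

```text
[ 0.23 -0.04  1.39] [0.15 0.08 0.16]
t 23.125 pos [0.589  0.0303 0.2122] yaw -0.2922 units [-0.09   0.002 -0.273] spin -0.0 F [ 0.3  0.  -0.1]
```

>>> step_arm([
  [[0, 0, -0.015], 0],
  [[0, 0, -0.015], 0],
  [[0, 0, -0.015], 0],
  [[0, 0, -0.015], 0],
])

```text
time: 23.62
tool_pos: [0.5888, 0.0303, 0.213]
tool_rot: [3.141, 0.0, -0.292]
contact_force: [-0.4, 0.0, 0.3]
opening: 0.0242
grip_force: 25.0
```

```bash
python3 fz.py; python3 -c "
from sil import *
s=robot.observe(); im=np.mean([load() for i in range(3)],0)
D=np.abs(b-im).sum(2)
for v in range(196,218): print(v,D[v,236:258].round().astype(int).tolist())"
```

```text
[-0.34  0.33  0.71] [0.1  0.15 0.16]
t 24.225 pos [0.5888 0.0303 0.213 ] yaw -0.2922 units [-0.087  0.002 -0.26 ] spin -0.0 F [-0.   1.8  0.9]
196 [16, 16, 18, 17, 11, 19, 17, 155, 396, 318, 211, 193, 187, 207, 220, 225, 226, 214, 156, 148, 137, 139]
197 [14, 15, 11, 16, 13, 17, 44, 184, 293, 411, 244, 196, 198, 220, 222, 222, 224, 224, 153, 143, 134, 133]
198 [16, 15, 15, 15, 15, 19, 38, 190, 229, 334, 354, 216, 198, 221, 217, 224, 228, 231, 156, 145, 147, 137]
199 [20, 21, 25, 24, 24, 20, 90, 201, 219, 235, 332, 307, 227, 221, 224, 224, 226, 229, 215, 218, 214, 163]
200 [22, 25, 26, 25, 27, 24, 4, 102, 202, 217, 245, 293, 315, 327, 293, 265, 212, 226, 237, 235, 228, 205]
201 [25, 26, 26, 25, 24, 26, 22, 3, 132, 269, 308, 339, 382, 392, 376, 356, 326, 248, 231, 238, 239, 52]
202 [24, 25, 26, 23, 24, 25, 23, 21, 89, 278, 353, 375, 408, 418, 414, 396, 374, 317, 241, 141, 86, 21]
203 [23, 20, 23, 26, 25, 27, 25, 21, 9, 196, 331, 406, 430, 441, 434, 251, 235, 37, 8, 3, 4, 14]
204 [23, 23, 22, 23, 21, 24, 20, 21, 20, 82, 285, 402, 374, 403, 418, 44, 7, 21, 21, 19, 19, 19]
205 [24, 25, 23
[... 521 characters left out ...]
1, 169, 216, 82, 9, 21, 19, 17, 16, 13, 17, 19]
211 [18, 22, 20, 20, 19, 13, 11, 15, 12, 78, 85, 129, 147, 13, 12, 16, 16, 13, 13, 13, 18, 19]
212 [22, 17, 15, 19, 16, 11, 14, 13, 25, 130, 146, 95, 18, 11, 15, 16, 15, 15, 22, 19, 23, 23]
213 [18, 18, 19, 17, 9, 9, 6, 8, 8, 36, 108, 15, 13, 13, 17, 15, 15, 18, 22, 21, 23, 22]
214 [15, 17, 14, 13, 10, 6, 13, 74, 261, 192, 148, 14, 12, 12, 12, 10, 20, 19, 22, 22, 25, 25]
215 [15, 15, 15, 19, 12, 8, 19, 146, 212, 283, 150, 10, 7, 12, 12, 17, 21, 22, 22, 22, 26, 23]
216 [13, 16, 21, 23, 16, 16, 23, 109, 247, 296, 243, 8, 13, 4, 9, 19, 23, 20, 23, 24, 25, 23]
217 [12, 17, 21, 24, 17, 8, 20, 7, 5, 76, 20, 18, 17, 10, 14, 19, 21, 20, 24, 23, 26, 22]
```

```bash
python3 -c "
from cell import robot
print(robot.hand_in())"
```

```text
the job is handed in; nothing more can be done
None
```

I handed the job in at about 24 s, with the tip resting inside the ring and the gripper still holding the thermometer. It is pushed in about 7.5 of 16 mm (about 2.6 N along the instrument). Its tilt is the least certain part: estimates ran from about 17.5° to 20°, against about 20–21° for the tray.

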